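# Unhook the dough press past its sprung keeper

## Robot

A 7-joint arm with a two-finger parallel gripper is mounted at the origin on a cart in front of the work surface, level with it; the furniture and walls round the work are solid. World frame = base frame: x ahead of the robot, y to its left, z up, the work surface at z = 0. Lengths are in m, angles in rad, forces in N, time in s.
With the tool pointing down it reaches from about 0.4 to 0.85 m from the base axis. Payload 4.5 kg.
Tool frame: the origin (TCP) lies midway between the tips of the shut fingers; the grasp point (between the pads) lies 19 mm behind it; z points along the fingers, y is the direction in which the jaws open and shut (so a half turn about z gives the same grasp; the last joint's range is limited). The gripper opens to 88 mm and grips with 3 to 60 N. Pads are 18 mm wide; open, the fingers measure 123 mm over their backs; the gripper's body (75 mm by 187 mm) begins 45 mm behind the grasp point.
Start: joints at [1.21, 0.689, -0.195, 1.565, 0.157, 0.902, -0.215], TCP at [0.24, -0.577, 0.239] pointing down, gripper open.
Joint ranges: [-3.01, 3.01], [-0.46, 2.08], [-1.47, 1.51], [0.13, 2.56], [-1, 4.14], [0.04, 2.09], [-2.66, 2.66]. Speed limits (rad/s): [2.57, 2.57, 3.14, 3.14, 3.14, 3.14, 3.14].

## Interface

Orientations are given as a unit quaternion [x, y, z, w].
In Python, from plant import get_state, snapshot, finish_job, find_in gives the robot as it stands.
- The arm moves only by the shell command python3 -m creep 'ROWS' [OPENING] [FORCE]. ROWS is JSON, one flat list of numbers, 6 for each row, row after row: the shift along the tool's x, y, z in mm, then the turn, a rotation vector about the tool's x, y, z in degrees. In form: [tx, ty, tz, wx, wy, wz, tx, ty, tz, wx, wy, wz, ...]. A call has 1 to 5 rows; each row shifts and turns the pose as measured when the row begins, along the tool's axes as they then stand; what a row does not reach is not made up. A row lasts 1/12 s, in which the tool goes at most 41.7 mm and 7.16 degrees, less where a joint would pass 70% of its speed; a pose out of reach is approached as far as the arm can. A call is refused whole if a number of a shift passes 41.7 or a number of a turn 7.16, either way. A call with a gripper value outside its range is refused whole. OPENING is the finger opening in mm, from 0 to 88.1, set as the call begins (- or left out, the last holds). The fingers move at their own pace and stop on an object; FORCE is the grip in N (left out, the last holds). Time passes only in rows, so rows that do not move let the fingers close. It gives the time, the measured TCP pose, the force and the opening at its end, in the units of the state.
- get_state(): the state, without advancing time (a new reading comes with each control period).
- snapshot(name): name is "scene" or "top" or "wrist"; returns a dict with "color" (420x560x3 uint8, red, green, blue), "intrinsics" (3x3 intrinsics, pixels), "extrinsics" (4x4, takes a point from world to camera coordinates). Camera axes: x right, y down, z forward; pixel columns grow to the right and rows downward; lengths in m; the calibration is good to about 2 mm. A picture is of the moment at which its call begins. There is no depth.
- finish_job(): hands the job in, once; it reports no verdict.
Trained networks look in the newest picture that a camera, given by its name, has taken for a name from the list of things; names that differ only in an ending like _2 or _b are one class to them, and where a whole thing is asked for, a point or a joint stands for the part that bears it (a point fixed in the world has none). Each returns a list of dicts, best first, with "score" (0 to 1); they miss things now and then, are a little off and sometimes report something else, mostly with a low value. They report only what shows in the picture. A call takes as long as a camera call. They do not tell look-alikes from the thing itself.
- find_in(thing, camera): "xy" ([column, row] in pixels, amid what is visible of it).
The state is a dict: "clock": time; "q": joint angles; "qd": joint speeds; "joint_torque": joint torques, N m; "tool_pos": TCP position; "eef_rot": TCP orientation; "contact_force": force on the tool from outside, world axes, zero at the start; "moment": the same for the moment, N m; "opening": opening from 0.0 (shut) to 1.0 (fully open).
Only numpy, scipy, OpenCV 4.12 (cv2) and the standard library are available. Lean on these libraries where they do the work, as an engineer would, in place of code of your own. Each camera call takes 0.05 s, during which the arm holds its last target.

## Task

Take the T-handled dough press off the safety hook: push its bar back against the red sprung keeper until the keeper meets its rubber buffer, hardly any harder than its weak spring needs, and keep it there while you lift the bar up clear of the hook noses. Then stand the press upright inside the steel ring mould, foot down on the table, without dropping it, and let go. Never force the hook, and leave the tub, the shaker and the brush where they are.

Things in the scene. Friction and masses are not known exactly. Their poses are not given: they have to be found in the camera images.
- stand: Steel twin-arm safety hook stand, fixed to the table. Origin on the table below the hanging bar. +x is the direction in which the keeper is pushed open, away from the hook's open front; y along the hanging bar; z up. Base plate 10 mm thick, x -40 to 110, y -65 to 65 mm. No part of it may take more than 20 N.
- rest (a point): Where the centre of the hanging bar nominally is, on the stand at x = 0, y = 0, 170 mm up (the press hangs up to 2 mm off it in x, 4 mm in y). Two level arms, 10 mm wide, at y = -42 and 42 mm, carry the bar on their tops, 163 mm up. Between the arms (70 mm clear) all is open, upward and to the front.
- throat (a point): Point of the stand at x = 9 mm, 181 mm up. Over each arm a nose (14 mm wide, 181 to 188 mm up) bends back over the bar; both tips end at one x, 3 to 25 mm: an adjustable setting, different each time, measured by nothing. The bar can rise only with its centre 7 mm or more beyond the tips; at 9.5 mm beyond (x 12.5 to 34.5 mm) the keeper meets a rubber buffer that moves with the tips.
- hook_back (a point): Point of the stand at x = 85 mm, 170 mm up: middle of the closed keeper's red cross bar, 8 mm thick. Behind it are the buffer and its steel frame, to x = 137 mm; in front of it two posts at x 51 to 61 mm, y -42 and 42 mm, 12 mm wide. All this is at most 180 mm high.
- keeper: Sprung keeper, slides along the stand's +x. Its origin and axes are the stand's when closed; its x in the stand's frame is its travel. Two red pads behind the bar at the arms, faces at x = 10 mm when closed, 163 to 176 mm up. Spring 1.5 N plus 0.05 N per mm: 2 to 3 N where it meets the buffer (9.5 to 31.5 mm travel), which adds 8 N per mm; over 10 N is too hard. Springs shut.
- press: Loose T-handled dough press, 0.18 to 0.35 kg. Origin under the centre of its foot, z up the stem. Steel foot 46 mm across, 10 mm thick, domed to 22 mm; stem 12 mm. Wooden bar along y, 14 mm thick, 154 mm long, centre 125 mm up; in its middle a grip block 16 mm in x, 34 in y, 103 to 137 mm up, pinched across x from above. Hangs parallel to the stand's axes.
- press_bar (a point): Centre of the press's bar and grip block, 125 mm above the underside of the foot. Hanging, the bar rubs on the arm tops when pushed; 4 mm are free between its top and the noses' undersides, so it may be raised 1 or 2 mm off the arms first.
- mould: Loose steel ring mould, open at top and bottom, 69 mm in outer diameter, 32 mm high, clear inside diameter about 57 mm. Origin at the centre of its underside, on the table.
- tub: Bystander: white tub with a blue lid, 73 mm in diameter, 47 mm high; origin at the centre of its underside.
- shaker: Bystander: steel flour shaker, 72 mm in diameter, 88 mm high; origin at the centre of its underside.
- brush: Bystander: pastry brush lying flat, 203 mm along its x, 43 mm wide, 14 mm high; origin under its middle.
There are look-alikes about, which are no part of the job. What is shaped like the mould but green or orange is not meant.

How it is judged:
On the way, in this order (a step that is already met when the one before it is completed fails the run):
1. the keeper is pressed open while the bar is still down in the hook (x of keeper in the frame of stand above 0.005 m and z of press_bar in the frame of stand below 0.18 m), for 0.1 s.
2. the bar is lifted clear above the noses (z of press_bar in the frame of stand above 0.2 m), for 0.1 s.
At the end, for the whole second after the job is handed in: The press stands upright (within 0.12 rad) and at rest inside the ring mould, its foot on the table (within 5 mm) and its centre within 12 mm of the mould's; the mould stands flat on the table; the keeper has sprung shut (within 3 mm) (horizontal distance between press and mould below 0.012 m and height (world z) of each of press, mould below 0.005 m and angle between each of press, mould's own z axis and vertical below 0.12 rad and linear speed of press below 0.02 m/s and x of keeper in the frame of stand below 0.003 m); the robot touches nothing.
It fails at once if more than 20 N on the hook stand with its parts (contact force between stand and anything else above 20 N).
It fails at once if the press pushes the keeper with more than 10 N (contact force between press and keeper above 10 N).
It fails at once if the press is dropped (moves faster than 0.5 m/s while not held) (linear speed of press above 0.5 m/s and contact force between the fingers and press below 0.5 N).
It fails at once if the tub, the shaker or the brush is moved more than 30 mm (distance of any of tub, shaker, brush from where it was at the start of the episode above 0.03 m).
It also fails if it takes over 56 s, if anything falls off the work surface, if the arm or the gripper's body presses on something with over 40 N, if the wrist force passes 120 N, or if a joint passes its speed limit or range.

## Working session

There is one attempt and no reset: what is moved stays moved. The work goes in short steps, Python scripts to look and compute and a shell command to move; the robot and the scene stay as the last step left them, time stands still between calls to the robot, and variables do not carry over. Pictures are saved under pics/ and viewed, and the job is handed in when it is done.

```bash
ls; mkdir -p pics; cat > h.py <<'E'
import numpy as np, cv2, json
from plant import get_state, snapshot, finish_job, find_in
def save(s,n): cv2.imwrite(f'pics/{n}.png', s['color'][:,:,::-1])
def ray(s,uv):
    K=np.array(s['intrinsics']);E=np.array(s['extrinsics'])
    R=E[:3,:3];t=E[:3,3];d=R.T@np.linalg.solve(K,[uv[0],uv[1],1.]);return -R.T@t,d
def onz(s,uv,z):
    c,d=ray(s,uv);return c+d*(z-c[2])/d[2]
def tri(a,b):
    c1,d1=a;c2,d2=b
    A=np.stack([d1,-d2],1);x=np.linalg.lstsq(A,c2-c1,rcond=None)[0]
    p=c1+d1*x[0];q=c2+d2*x[1];return (p+q)/2,np.linalg.norm(p-q)
def proj(s,p):
    E=np.array(s['extrinsics']);v=np.array(s['intrinsics'])@(E[:3,:3]@np.array(p)+E[:3,3]);return v[:2]/v[2]
E
python3 - <<'E'
from h import *
for c in ['scene','top']:
    s=snapshot(c);save(s,c+'0');np.save(c+'.npy',s,allow_pickle=True)
    print(c,np.round(ray(s,(280,210))[0],3))
    for t in ['stand','rest','throat','hook_back','keeper','press','press_bar','mould','tub','shaker','brush']:
        r=find_in(t,c); print(t,[(np.round(x['xy']).tolist(),round(x['score'],2)) for x in r[:4]])
st=get_state();print(st)
E
```

```text
pics
scene [-0.139  0.529  0.883]
stand [([276.0, 196.0], 0.98), ([267.0, 140.0], 0.42)]
rest [([277.0, 192.0], 0.69)]
throat [([276.0, 191.0], 0.86)]
hook_back [([275.0, 193.0], 0.58)]
keeper [([264.0, 146.0], 0.81)]
press [([287.0, 170.0], 0.92)]
press_bar [([290.0, 173.0], 0.57)]
mould [([205.0, 249.0], 0.98), ([244.0, 314.0], 0.93), ([234.0, 273.0], 0.83), ([266.0, 142.0], 0.2)]
tub [([271.0, 250.0], 0.91)]
shaker []
brush [([389.0, 215.0], 0.91)]
top [ 0.294 -0.006  1.147]
stand [([309.0, 186.0], 0.75)]
rest [([313.0, 187.0], 0.87)]
throat [([311.0, 188.0], 0.38)]
hook_back [([314.0, 185.0], 0.64)]
keeper [([314.0, 164.0], 0.73)]
press [([312.0, 194.0], 0.75), ([316.0, 164.0], 0.21)]
press_bar []
mould [([225.0, 231.0], 0.66), ([227.0, 191.0], 0.54), ([310.0, 193.0], 0.49), ([204.0, 259.0], 0.42)]
tub [([263.0, 235.0], 0.72)]
shaker [([260.0, 158.0], 0.92)]
brush [([366.0, 269.0], 0.67)]
{'clock': 1.2, 'q': array([ 1.2097887 ,  0.68906158, -0.1945642 ,  1.56529836,  0.15729879,
        0.90248715, -0.21509366]), 'qd': array([ 0.00039951,  0.0005399 , -0.00061514, -0.00045008,  0.00211755,
       -0.00099611, -0.00065994]), 'joint_torque': array([-6.40965554e-04, -5.27500641e+01, -1.26735482e+00, -1.53746349e+01,
       -5.19831281e-02, -7.02660782e-04,  2.61846395e-05]), 'tool_pos': array([ 0.24041293, -0.57694626,  0.23876625]), 'eef_rot': array([9.80579042e-01, 1.96124293e-01, 8.26630128e-06, 6.32303147e-05]), 'contact_force': array([ 0.0159172 , -0.47701526, -0.5371144 ]), 'moment': array([ 0.01030845, -0.05944048,  0.01934659]), 'opening': 1.0015237235809948}
```

View pics/scene0.png

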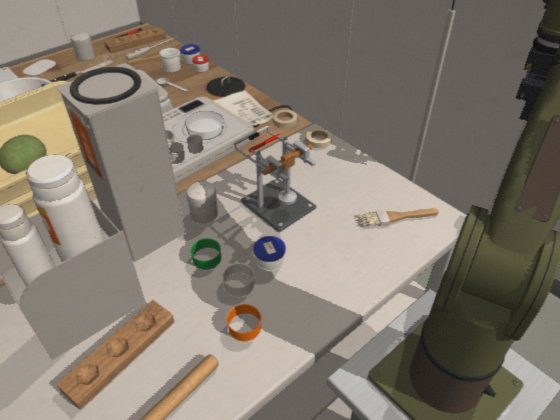

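View pics/top0.png

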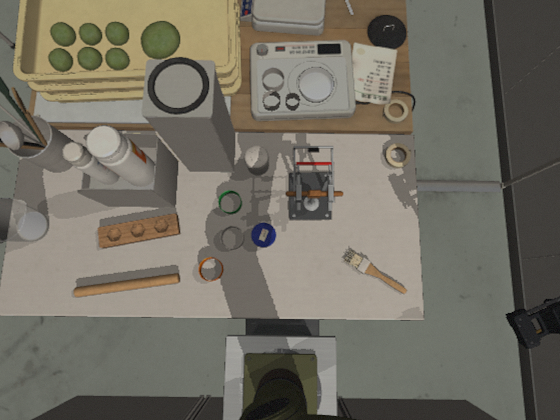

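```bash
python3 - <<'E'
from h import *
a=cv2.imread('pics/scene0.png')[80:300,170:420];cv2.imwrite('pics/sc_z.png',cv2.resize(a,None,fx=3,fy=2.7,interpolation=cv2.INTER_CUBIC)[:600,:800])
a=cv2.imread('pics/top0.png')[120:270,190:390];cv2.imwrite('pics/top_z.png',cv2.resize(a,None,fx=4,fy=4,interpolation=cv2.INTER_CUBIC))
E
```

```text
(no output)
```

View pics/sc_z.png

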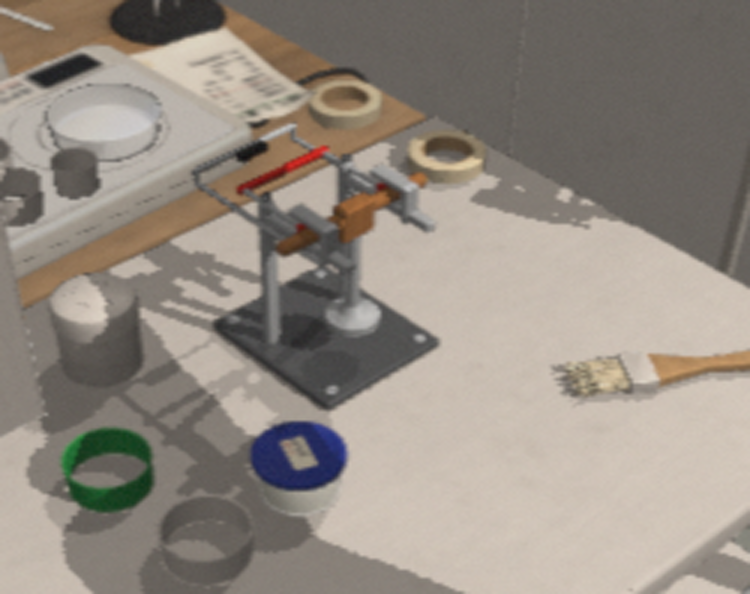

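View pics/top_z.png

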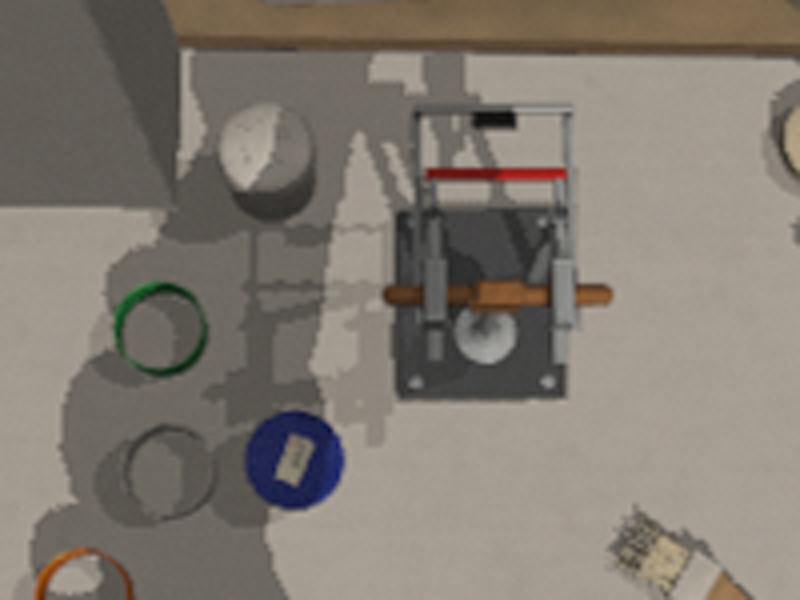

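```bash
python3 - <<'E'
from h import *
T=np.load('top.npy',allow_pickle=True).item();S=np.load('scene.npy',allow_pickle=True).item()
t=lambda u,v:(u/4+190-.375,v/4+120-.375)
c=lambda u,v:(u/3+170-.33,v/2.7+80-.3)
for n,p in dict(bl=(396,398),br=(567,397),tl=(397,210),tr=(566,210)).items(): print(n,onz(T,t(*p),.01).round(4))
for n,p in dict(l=(215,324),bot=(330,405),r=(438,343)).items(): print('S',n,onz(S,c(*p),.01).round(4))
for n,p in dict(barL=(384,295),barR=(612,295),block=(500,294)).items(): print(n,onz(T,t(*p),.17).round(4))
print('redL/R',onz(T,t(428,174),.17),onz(T,t(566,174),.17))
print('red tri',tri(ray(T,t(497,174)),ray(S,c(284,171))))
print('block tri',tri(ray(T,t(500,294)),ray(S,c(354,217))))
print('mould',onz(T,t(170,471),.032),onz(S,c(207,530),.032))
print('mould S center base/top', onz(S,c(207,545),.016))
st=get_state()
for nm,p in dict(rim=(170,471)).items(): pass
for n,uv in dict(tub=(295,460),shaker=(268,140)).items(): print(n,onz(T,t(*uv),.047 if n=='tub' else .088))
E
```

```text
bl [ 0.4906 -0.0181  0.01  ]
br [ 0.4931 -0.1481  0.01  ]
tl [ 0.6391 -0.0172  0.01  ]
tr [ 0.641  -0.1489  0.01  ]
S l [ 0.6352 -0.0175  0.01  ]
S bot [ 0.4893 -0.0213  0.01  ]
S r [ 0.4896 -0.1433  0.01  ]
barL [ 0.5319 -0.0077  0.17  ]
barR [ 0.534  -0.1587  0.17  ]
block [ 0.5337 -0.0845  0.17  ]
redL/R [ 0.61594628 -0.03622     0.17      ] [ 0.61732859 -0.12906989  0.17      ]
red tri (array([ 0.61648341, -0.0830947 ,  0.16904914]), np.float64(0.0011999657517929524))
block tri (array([ 0.53468492, -0.08528279,  0.16423988]), np.float64(0.0010308552344011062))
mould [0.42993898 0.14803169 0.032     ] [0.42793394 0.15058473 0.032     ]
mould S center base/top [0.42646647 0.15288047 0.016     ]
tub [0.43735996 0.05532289 0.047     ]
shaker [0.66722492 0.07846489 0.088     ]
```

```bash
cat >> h.py <<'E'
from scipy.spatial.transform import Rotation as Ro
def plan(target,yaw=None,n=5,st=None,total=None):
    """print tool-axis rows for straight line to target (tool down) in n rows"""
    st=st or get_state();p=np.array(st['tool_pos']);R=Ro.from_quat(st['eef_rot'])
    Rt=Ro.from_euler('z',yaw)*Ro.from_quat([1,0,0,0]) if yaw is not None else R
    rv=(R.inv()*Rt).as_rotvec()/n
    d=(np.array(target)-p)/n
    for i in range(n):
        Ri=R*Ro.from_rotvec(rv*i)
        print(np.r_[Ri.inv().apply(d)*1e3,np.degrees(rv)].round(1).tolist())
    return
E
python3 - <<'E'
from h import *
plan([.515,-.1,.25],np.pi/2,16)
E
```

```text
[27.3, -20.9, -0.7, 0.0, 0.0, -4.2]
[28.8, -18.9, -0.7, 0.0, 0.0, -4.2]
[30.1, -16.7, -0.7, 0.0, 0.0, -4.2]
[31.2, -14.4, -0.7, 0.0, 0.0, -4.2]
[32.2, -12.1, -0.7, 0.0, 0.0, -4.2]
[33.0, -9.7, -0.7, 0.0, 0.0, -4.2]
[33.6, -7.3, -0.7, 0.0, 0.0, -4.2]
[34.1, -4.8, -0.7, 0.0, 0.0, -4.2]
[34.3, -2.3, -0.7, 0.0, 0.0, -4.2]
[34.4, 0.3, -0.7, 0.0, 0.0, -4.2]
[34.3, 2.8, -0.7, 0.0, 0.0, -4.2]
[34.0, 5.3, -0.7, 0.0, 0.0, -4.2]
[33.5, 7.8, -0.7, 0.0, 0.0, -4.2]
[32.8, 10.2, -0.7, 0.0, 0.0, -4.2]
[32.0, 12.6, -0.7, 0.0, 0.0, -4.2]
[31.0, 14.9, -0.7, 0.0, 0.0, -4.2]
```

```bash
python3 -m creep '[27.3,-20.9,-0.7,0,0,-4.2,28.8,-18.9,-0.7,0,0,-4.2,30.1,-16.7,-0.7,0,0,-4.2,31.2,-14.4,-0.7,0,0,-4.2,32.2,-12.1,-0.7,0,0,-4.2]' 88
python3 -m creep '[33,-9.7,-0.7,0,0,-4.2,33.6,-7.3,-0.7,0,0,-4.2,34.1,-4.8,-0.7,0,0,-4.2,34.3,-2.3,-0.7,0,0,-4.2,34.4,0.3,-0.7,0,0,-4.2]'
python3 - <<'E'
from h import *
print(get_state()['clock'])
plan([.515,-.1,.25],np.pi/2,10)
E
```

```text
clock: 1.62
tool_pos: [0.322, -0.4323, 0.2408]
eef_rot: [0.929, 0.37, -0.003, 0.003]
contact_force: [-0.4, -0.3, -0.8]
opening: 0.999
clock: 2.03
tool_pos: [0.4107, -0.2762, 0.244]
eef_rot: [0.842, 0.54, -0.003, 0.004]
contact_force: [0.4, -1.0, -0.1]
opening: 1.0
2.0333
[20.4, 2.2, -0.8, 0.0, 0.1, -2.5]
[20.2, 3.0, -0.8, 0.0, 0.1, -2.5]
[20.1, 3.9, -0.8, 0.0, 0.1, -2.5]
[19.9, 4.8, -0.7, 0.0, 0.1, -2.5]
[19.7, 5.6, -0.7, 0.0, 0.1, -2.5]
[19.4, 6.4, -0.7, 0.0, 0.1, -2.5]
[19.1, 7.3, -0.7, 0.0, 0.1, -2.5]
[18.8, 8.1, -0.7, 0.0, 0.1, -2.5]
[18.4, 8.9, -0.6, 0.0, 0.1, -2.5]
[18.0, 9.7, -0.6, 0.0, 0.1, -2.5]
```

```bash
python3 -m creep '[20.4,2.2,-0.8,0,0.1,-2.5,20.2,3,-0.8,0,0.1,-2.5,20.1,3.9,-0.8,0,0.1,-2.5,19.9,4.8,-0.7,0,0.1,-2.5,19.7,5.6,-0.7,0,0.1,-2.5]'
python3 -m creep '[19.4,6.4,-0.7,0,0.1,-2.5,19.1,7.3,-0.7,0,0.1,-2.5,18.8,8.1,-0.7,0,0.1,-2.5,18.4,8.9,-0.6,0,0.1,-2.5,18,9.7,-0.6,0,0.1,-2.5]'
python3 -m creep '[0,0,0,0,0,0,0,0,0,0,0,0]'
python3 - <<'E'
from h import *
s=snapshot('wrist');save(s,'w1');np.save('w1.npy',s,allow_pickle=True)
st=get_state();print(st['tool_pos'],st['contact_force'],Ro.from_quat(st['eef_rot']).as_matrix().round(3))
for n,p in dict(rest=[.531,-.083,.17],red=[.616,-.083,.17],mould=[.428,.15,.032]).items(): print(n,proj(s,p))
E
```

```text
clock: 2.45
tool_pos: [0.4668, -0.1782, 0.2488]
eef_rot: [0.771, 0.637, 0.002, 0.002]
contact_force: [1.1, -0.3, -0.5]
opening: 0.999
clock: 2.87
tool_pos: [0.519, -0.0843, 0.2536]
eef_rot: [0.693, 0.721, 0.005, 0.001]
contact_force: [0.1, -0.7, -0.2]
opening: 1.0
clock: 3.03
tool_pos: [0.5214, -0.0793, 0.2542]
eef_rot: [0.69, 0.723, 0.007, 0.001]
contact_force: [0.2, -0.2, 0.1]
opening: 1.001
[ 0.52152149 -0.07904442  0.25434525] [ 0.98766419  0.44616274 -0.19405458] [[-0.046  0.999  0.012]
 [ 0.999  0.046  0.01 ]
 [ 0.01   0.012 -1.   ]]
rest [286.7391536  220.59803148]
red [390.78953422 224.76821665]
mould [192.59255978 -43.90541402]
```

View pics/w1.png

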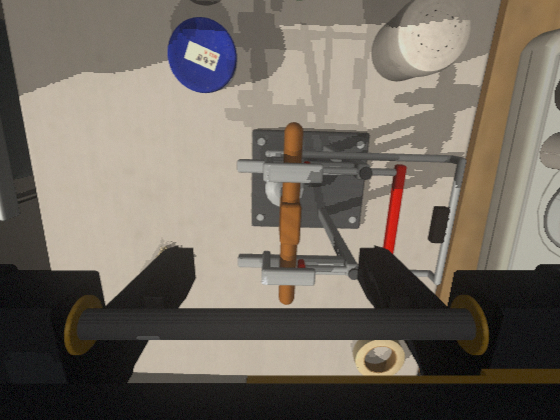

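```bash
python3 - <<'E'
from h import *
W=np.load('w1.npy',allow_pickle=True).item();T=np.load('top.npy',allow_pickle=True).item();S=np.load('scene.npy',allow_pickle=True).item()
a=onz(W,(293.5,123),.17);b=onz(W,(286.5,304),.17);print(a,b,(a+b)/2,np.degrees(np.arctan2(-(a-b)[0],(a-b)[1])))
print('block top',onz(W,(290,224),.182),onz(W,(279,205),.182),onz(W,(301,243),.182))
a=onz(W,(401,166),.17);b=onz(W,(389,262),.17);print('red',a,b,np.degrees(np.arctan2(-(a-b)[0],(a-b)[1])))
for n,p in dict(tl=(252,129),tr=(369,131),bl=(252,226),br=(361,229)).items(): print(n,onz(W,p,.01))
a=cv2.imread('pics/w1.png')[110:310,220:480];cv2.imwrite('pics/w1z.png',cv2.resize(a,None,fx=3,fy=3,interpolation=cv2.INTER_CUBIC))
for q in [[.531,-.083,.17]]: print(proj(W,q))
t=lambda u,v:(u/4+190-.375,v/4+120-.375)
print('tri',tri(ray(T,t(500,294)),ray(W,(290,224))))
E
```

```text
[ 0.53170254 -0.00688823  0.17      ] [ 0.5351661  -0.16069885  0.17      ] [ 0.53343432 -0.08379354  0.17      ] 1.2899890789037367
block top [ 0.5328885  -0.08153354  0.182     ] [ 0.52368863 -0.06670078  0.182     ] [ 0.54245518 -0.09695769  0.182     ]
red [ 0.61642895 -0.03490806  0.17      ] [ 0.61967922 -0.11635855  0.17      ] 2.285172979990815
tl [ 0.49098452 -0.01864246  0.01      ]
tr [ 0.63826974 -0.01435044  0.01      ]
bl [ 0.4940027  -0.14783735  0.01      ]
br [ 0.64487153 -0.14590742  0.01      ]
[286.7391536  220.59803148]
tri (array([ 0.5332335 , -0.0844365 ,  0.17318579]), np.float64(0.000783652736191467))
```

View pics/w1z.png

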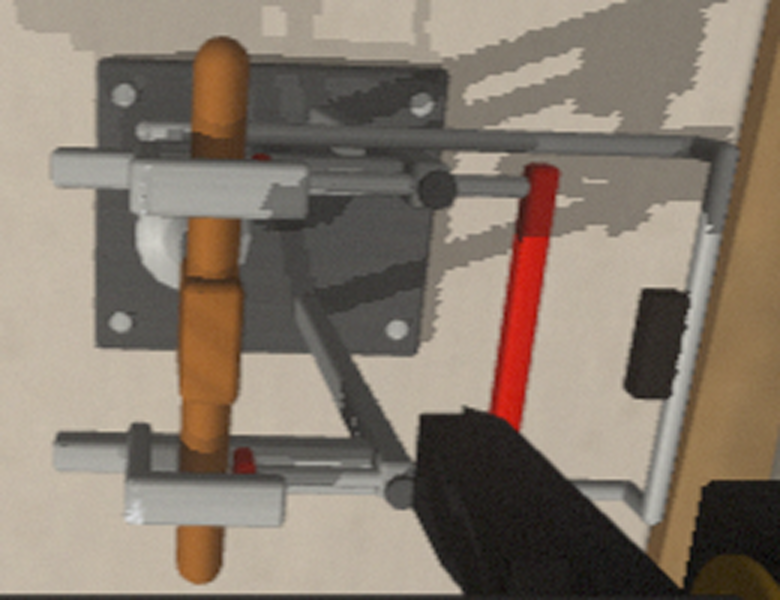

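```bash
python3 - <<'E'
from h import *
W=np.load('w1.npy',allow_pickle=True).item()
a=onz(W,(321.5,170),.188);b=onz(W,(314.5,276.5),.186);print(a,b)
plan([.5333,-.0838,.235],np.pi/2+.0225,2)
E
```

```text
[ 0.55238407 -0.0378277   0.188     ] [ 0.55476752 -0.12366198  0.186     ]
[-2.7, 5.7, 9.7, 0.4, -0.3, 0.7]
[-2.6, 5.7, 9.7, 0.4, -0.3, 0.7]
```

```bash
python3 -m creep '[-2.7,5.7,9.7,0.4,-0.3,0.7,-2.6,5.7,9.7,0.4,-0.3,0.7,0,0,0,0,0,0]' 50
python3 - <<'E'
from h import *
st=get_state();print(st['tool_pos'],st['opening'])
plan([.5333,-.0838,.150],np.pi/2+.0225,6)
E
```

```text
clock: 3.33
tool_pos: [0.5331, -0.0879, 0.2334]
eef_rot: [0.702, 0.712, -0.003, 0.0]
contact_force: [-0.1, 0.0, -0.5]
opening: 0.796
[ 0.53310306 -0.08786783  0.23339349] 0.7956961947225083
[0.7, 0.1, 13.9, -0.0, 0.0, -0.1]
[0.7, 0.1, 13.9, -0.0, 0.0, -0.1]
[0.7, 0.1, 13.9, -0.0, 0.0, -0.1]
[0.7, 0.1, 13.9, -0.0, 0.0, -0.1]
[0.7, 0.1, 13.9, -0.0, 0.0, -0.1]
[0.7, 0.1, 13.9, -0.0, 0.0, -0.1]
```

```bash
python3 -m creep '[1.5,0.1,13,0,0,-0.1,1.3,0.1,13,0,0,-0.1,0.7,0.1,13,0,0,-0.1,0.7,0.1,13,0,0,0]'
python3 - <<'E'
from h import *
st=get_state();print(st['tool_pos'],st['opening'])
s=snapshot('wrist');save(s,'w2');np.save('w2.npy',s,allow_pickle=True)
plan([.5333,-.0838,.150],np.pi/2+.0225,3)
E
```

```text
clock: 3.67
tool_pos: [0.5345, -0.0886, 0.179]
eef_rot: [0.703, 0.711, -0.003, 0.002]
contact_force: [-0.5, 0.3, 0.4]
opening: 0.571
[ 0.53450019 -0.08860663  0.17902853] 0.5707111930485758
[1.7, 0.2, 8.9, -0.1, 0.1, -0.2]
[1.7, 0.2, 8.9, -0.1, 0.1, -0.2]
[1.6, 0.2, 8.9, -0.1, 0.1, -0.2]
```

View pics/w2.png

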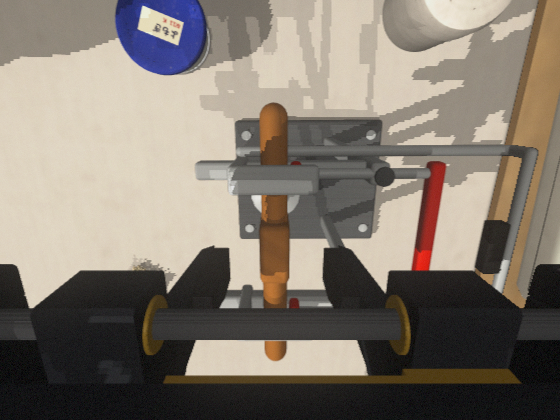

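```bash
python3 -m creep '[3,0,9,-0.1,0.1,-0.2,3,0,9,-0.1,0.1,-0.2,2,0,8,0,0,0]'
python3 -m creep '[0,0,0,0,0,0]'
python3 - <<'E'
from h import *
st=get_state();print(st['tool_pos'],st['opening'],st['contact_force'])
plan([.5333,-.0838,.150],np.pi/2+.0225,1)
E
```

```text
clock: 3.97
tool_pos: [0.5324, -0.0833, 0.149]
eef_rot: [0.703, 0.712, -0.003, 0.0]
contact_force: [-0.3, -0.2, -0.2]
opening: 0.567
clock: 4.05
tool_pos: [0.5315, -0.0832, 0.1476]
eef_rot: [0.703, 0.712, -0.004, -0.001]
contact_force: [-0.6, -0.7, 0.2]
opening: 0.566
[ 0.53146111 -0.08315409  0.14757931] 0.566140201915933 [-0.59420384 -0.74530914  0.18726654]
[-0.7, 1.8, -2.4, -0.4, 0.3, -0.5]
```

```bash
python3 -m creep '[-0.5,1.8,-1.5,-0.4,0.3,-0.5,0,0,0,0,0,0,0,0,0,0,0,0]'
python3 - <<'E'
from h import *
st=get_state();print(st['tool_pos'],st['opening'],st['contact_force'])
plan([.5333,-.0838,.150],np.pi/2+.0225,1)
E
```

```text
clock: 4.3
tool_pos: [0.5338, -0.084, 0.1495]
eef_rot: [0.699, 0.715, 0.0, 0.0]
contact_force: [0.4, 0.1, -0.3]
opening: 0.565
[ 0.533785   -0.08401177  0.14952587] 0.5651702270249216 [ 0.37151098  0.05635522 -0.34712556]
[0.2, -0.5, -0.5, 0.0, -0.0, -0.0]
```

Well aligned; close gradually.

```bash
python3 -m creep '[0,0,0,0,0,0,0,0,0,0,0,0,0,0,0,0,0,0]' 24 12
python3 -m creep '[0,0,0,0,0,0,0,0,0,0,0,0,0,0,0,0,0,0]' 10 12
python3 -m creep '[0,0,0,0,0,0,0,0,0,0,0,0,0,0,0,0,0,0]' 0 40
```

```text
clock: 4.55
tool_pos: [0.5347, -0.0845, 0.1509]
eef_rot: [0.7, 0.715, 0.001, 0.001]
contact_force: [-0.1, 0.8, -0.1]
opening: 0.369
clock: 4.8
tool_pos: [0.5347, -0.0847, 0.1513]
eef_rot: [0.7, 0.715, 0.001, 0.002]
contact_force: [-0.6, 0.5, -1.0]
opening: 0.182
clock: 5.05
tool_pos: [0.5348, -0.0847, 0.1513]
eef_rot: [0.7, 0.715, 0.001, 0.002]
contact_force: [0.3, -0.4, 0.7]
opening: 0.183
```

```bash
cat >> h.py <<'E'
def avg(n=6):
    F=[];Q=[]
    for _ in range(n):
        snapshot('wrist');s=get_state();F.append(s['contact_force']);Q.append(s['joint_torque'])
    s=get_state()
    print('t',s['clock'],'pos',s['tool_pos'].round(5),'F',np.mean(F,0).round(2),'sd',np.std(F,0).round(2),'tau',np.mean(Q,0).round(2),'sd',np.std(Q,0).round(2),'rot',np.degrees((Ro.from_quat([1,0,0,0])*Ro.from_quat(s['eef_rot']).inv()).as_rotvec()).round(2))
E
python3 -c "from h import *;avg()"
python3 -m creep '[0,0,-1.5,0,0,0,0,0,0,0,0,0]'
python3 -c "from h import *;avg()"
```

```text
t 5.35 pos [ 0.53477 -0.08464  0.15134] F [ 0.21 -0.3   0.13] sd [0.16 0.49 0.56] tau [-6.000e-02 -4.829e+01 -3.920e+00 -1.015e+01 -4.000e-02 -7.000e-02
 -0.000e+00] sd [0.   0.01 0.   0.   0.   0.   0.  ] rot [  0.2    0.14 -91.22]
clock: 5.52
tool_pos: [0.5344, -0.0847, 0.1526]
eef_rot: [0.7, 0.715, 0.001, 0.001]
contact_force: [-0.1, -0.2, -1.8]
opening: 0.181
t 5.8167 pos [ 0.53438 -0.08466  0.15247] F [-0.36 -0.24 -1.81] sd [0.31 0.52 0.39] tau [-0.000e+00 -4.934e+01 -4.030e+00 -1.048e+01 -4.000e-02 -3.000e-02
  0.000e+00] sd [0.01 0.08 0.01 0.04 0.   0.   0.  ] rot [  0.15   0.1  -91.22]
```

```bash
python3 -m creep '[0,0,-0.8,0,0,0,0,0,0,0,0,0]'
python3 -c "from h import *;avg(4)"
python3 -m creep '[0,2,0,0,0,0,0,2,0,0,0,0,0,1,0,0,0,0,0,0,0,0,0,0]'
python3 -c "from h import *;avg(6)"
```

```text
clock: 5.98
tool_pos: [0.5343, -0.0846, 0.1532]
eef_rot: [0.7, 0.715, 0.001, 0.001]
contact_force: [-0.9, -0.1, -2.1]
opening: 0.184
t 6.1833 pos [ 0.53426 -0.08464  0.15315] F [ 0.07 -0.01 -2.09] sd [0.55 0.35 0.52] tau [-0.000e+00 -4.927e+01 -4.030e+00 -1.050e+01 -4.000e-02 -2.000e-02
  0.000e+00] sd [0.   0.03 0.   0.01 0.   0.   0.  ] rot [ 1.400e-01  9.000e-02 -9.122e+01]
clock: 6.52
tool_pos: [0.5376, -0.0847, 0.1528]
eef_rot: [0.7, 0.714, -0.001, -0.0]
contact_force: [-0.9, -0.1, -1.0]
opening: 0.18
t 6.8167 pos [ 0.53756 -0.08468  0.1528 ] F [-1.49  0.36 -1.13] sd [0.3  0.14 0.6 ] tau [ -0.11 -49.51  -4.16 -11.43   0.14  -0.43   0.07] sd [0.01 0.08 0.   0.03 0.01 0.01 0.  ] rot [-3.000e-02 -1.200e-01 -9.119e+01]
```

```bash
python3 -m creep '[0,2,-0.3,0,0,0,0,2,-0.1,0,0,0,0,2,0,0,0,0,0,1,0,0,0,0,0,0,0,0,0,0]'
python3 -c "from h import *;avg(4)"
```

```text
clock: 7.23
tool_pos: [0.5442, -0.0846, 0.1528]
eef_rot: [0.7, 0.714, -0.002, -0.001]
contact_force: [-1.8, 0.3, -1.4]
opening: 0.176
t 7.4333 pos [ 0.54393 -0.08458  0.15283] F [-1.57  0.44 -1.46] sd [0.59 0.3  0.7 ] tau [ -0.14 -50.11  -4.28 -11.81   0.17  -0.5    0.08] sd [0.   0.01 0.01 0.02 0.   0.01 0.  ] rot [ -0.14  -0.23 -91.18]
```

```bash
python3 -m creep '[0,2,-0.2,0.1,-0.1,0,0,2,-0.1,0,0,0,0,2,0,0,0,0,0,1,0,0,0,0,0,0,0,0,0,0]'
python3 -c "from h import *;avg(4)"
```

```text
clock: 7.85
tool_pos: [0.5506, -0.0845, 0.1528]
eef_rot: [0.7, 0.714, -0.004, -0.002]
contact_force: [-2.7, 0.3, -0.8]
opening: 0.176
t 8.05 pos [ 0.55036 -0.08455  0.15279] F [-2.49  0.05 -1.25] sd [0.3  0.42 0.45] tau [ -0.18 -50.8   -4.39 -12.22   0.21  -0.57   0.09] sd [0.01 0.02 0.01 0.02 0.01 0.   0.  ] rot [ -0.23  -0.51 -91.17]
```

```bash
python3 -m creep '[0,1.5,-0.2,0,0,0,0,1.5,0,0,0,0,0,0,0,0,0,0]'
python3 - <<'E'
from h import *
avg(4)
plan(get_state()['tool_pos'],np.pi/2+.0213,1)
s=snapshot('wrist');save(s,'w3');np.save('w3.npy',s,allow_pickle=True)
E
```

```text
clock: 8.3
tool_pos: [0.553, -0.0845, 0.1528]
eef_rot: [0.7, 0.714, -0.004, -0.002]
contact_force: [-2.7, -0.1, -1.8]
opening: 0.178
t 8.5 pos [ 0.55273 -0.08446  0.15282] F [-2.32  0.14 -1.93] sd [0.72 0.51 0.22] tau [ -0.17 -51.18  -4.44 -12.42   0.23  -0.59   0.1 ] sd [0.   0.04 0.   0.   0.   0.   0.  ] rot [ -0.29  -0.58 -91.17]
[0.0, 0.0, 0.0, -0.5, 0.2, -0.0]
```

View pics/w3.png

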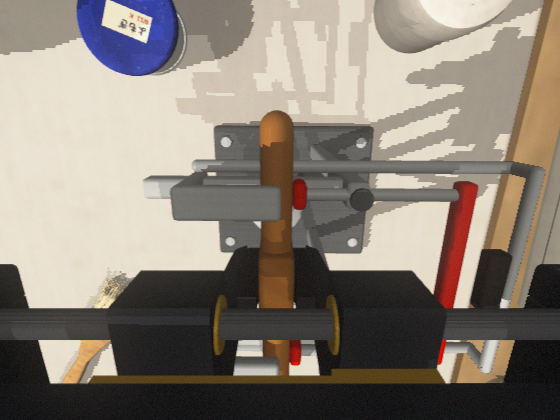

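```bash
python3 -m creep '[0,1.5,-0.1,-0.2,0.1,0,0,1.5,0,-0.2,0.1,0,0,1,0,0,0,0,0,0,0,0,0,0]'
python3 -c "from h import *;avg(4)"
```

```text
clock: 8.88
tool_pos: [0.5566, -0.0844, 0.1529]
eef_rot: [0.7, 0.714, -0.001, -0.001]
contact_force: [-2.6, 0.2, -2.2]
opening: 0.176
t 9.0833 pos [ 0.55646 -0.08433  0.1529 ] F [-2.7   0.11 -1.55] sd [0.41 0.39 0.31] tau [ -0.13 -51.27  -4.47 -12.56   0.25  -0.68   0.1 ] sd [0.   0.02 0.   0.02 0.   0.   0.  ] rot [ -0.16  -0.1  -91.18]
```

```bash
python3 -m creep '[0,1.2,0,0,0,0,0,0.8,0,0,0,0,0,0,0,0,0,0]'
python3 -c "from h import *;avg(3)"
python3 -m creep '[0,0.7,0,0,0,0,0,0,0,0,0,0]'
python3 -c "from h import *;avg(3)"
```

```text
clock: 9.33
tool_pos: [0.5584, -0.0843, 0.1529]
eef_rot: [0.7, 0.714, -0.001, -0.001]
contact_force: [-2.5, 0.2, -1.8]
opening: 0.178
t 9.4833 pos [ 0.55827 -0.08432  0.15289] F [-2.26  0.68 -1.26] sd [0.69 0.27 0.14] tau [ -0.16 -51.37  -4.51 -12.63   0.26  -0.7    0.11] sd [0.   0.   0.   0.01 0.   0.   0.  ] rot [ -0.18  -0.13 -91.18]
clock: 9.65
tool_pos: [0.5589, -0.0843, 0.1529]
eef_rot: [0.7, 0.714, -0.001, -0.001]
contact_force: [-2.7, 0.5, -1.4]
opening: 0.179
t 9.8 pos [ 0.55882 -0.08438  0.15289] F [-2.3   0.14 -1.25] sd [0.2  0.54 0.15] tau [ -0.16 -51.38  -4.51 -12.66   0.26  -0.71   0.11] sd [0.   0.01 0.   0.02 0.   0.   0.  ] rot [ -0.18  -0.15 -91.18]
```

```bash
for i in 1; do python3 -m creep '[0,0.8,0,0,0,0,0,0.4,0,0,0,0,0,0,0,0,0,0]'; done
python3 -c "from h import *;avg(2)"
python3 -m creep '[0,0.7,0,0,0,0,0,0,0,0,0,0]'
python3 -c "from h import *;avg(2)"
```

```text
clock: 10.05
tool_pos: [0.5599, -0.0843, 0.1529]
eef_rot: [0.7, 0.714, -0.001, -0.002]
contact_force: [-3.5, 1.1, -0.4]
opening: 0.178
t 10.15 pos [ 0.55991 -0.08432  0.15288] F [-2.76  0.55 -0.85] sd [0.75 0.18 0.26] tau [ -0.17 -51.43  -4.53 -12.73   0.27  -0.74   0.11] sd [0.   0.   0.   0.01 0.   0.01 0.  ] rot [ -0.2   -0.17 -91.18]
clock: 10.32
tool_pos: [0.5606, -0.0843, 0.1529]
eef_rot: [0.7, 0.714, -0.001, -0.002]
contact_force: [-2.4, 0.5, -0.1]
opening: 0.177
t 10.4167 pos [ 0.56051 -0.08432  0.15287] F [-2.57 -0.26 -1.16] sd [0.06 0.17 0.45] tau [ -0.16 -51.46  -4.53 -12.74   0.27  -0.73   0.11] sd [0.   0.   0.   0.02 0.   0.   0.  ] rot [ -0.21  -0.18 -91.18]
```

```bash
python3 -m creep '[0,0.7,0,0,0,0,0,0,0,0,0,0]'
python3 -c "from h import *;avg(2)"
python3 -m creep '[0,0.7,0,0,0,0,0,0,0,0,0,0]'
python3 - <<'E'
from h import *
avg(2)
s=snapshot('wrist');save(s,'w4')
s=snapshot('top');a=s['color'][120:270,190:390,::-1];cv2.imwrite('pics/top4.png',cv2.resize(a,None,fx=4,fy=4,interpolation=cv2.INTER_CUBIC))
E
```

```text
clock: 10.58
tool_pos: [0.5612, -0.0843, 0.1529]
eef_rot: [0.7, 0.714, -0.001, -0.002]
contact_force: [-2.6, 0.6, -1.5]
opening: 0.177
t 10.6833 pos [ 0.56111 -0.08429  0.15288] F [-2.66  0.5  -1.45] sd [0.07 0.61 0.19] tau [ -0.16 -51.48  -4.53 -12.76   0.27  -0.74   0.11] sd [0.   0.   0.   0.02 0.   0.   0.  ] rot [ -0.21  -0.19 -91.18]
clock: 10.85
tool_pos: [0.5618, -0.0843, 0.1529]
eef_rot: [0.7, 0.714, -0.002, -0.002]
contact_force: [-2.0, 0.6, -0.2]
opening: 0.179
t 10.95 pos [ 0.56171 -0.08429  0.15287] F [-2.62  0.05 -0.5 ] sd [0.29 0.38 0.34] tau [ -0.16 -51.51  -4.54 -12.79   0.27  -0.75   0.11] sd [0.   0.   0.   0.02 0.   0.   0.  ] rot [ -0.22  -0.2  -91.18]
```

View pics/w4.png

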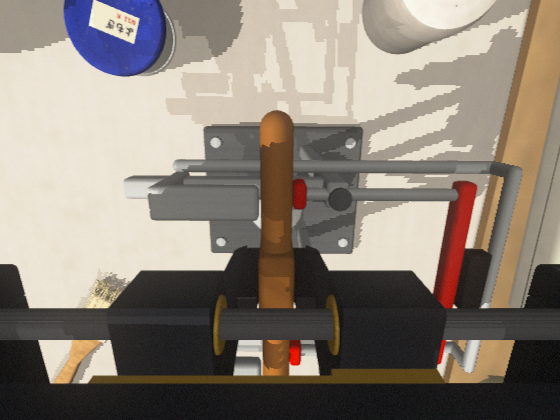

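```bash
python3 -m creep '[0,0.7,0,0,0,0,0,0,0,0,0,0]'
python3 -c "from h import *;avg(2)"
python3 -m creep '[0,0.6,0,0,0,0,0,0,0,0,0,0]'
python3 -c "from h import *;avg(2)"
```

```text
clock: 11.22
tool_pos: [0.5623, -0.0843, 0.1529]
eef_rot: [0.7, 0.714, -0.002, -0.002]
contact_force: [-2.8, 0.5, -1.3]
opening: 0.177
t 11.3167 pos [ 0.56224 -0.08427  0.15286] F [-3.16  0.53 -0.83] sd [0.08 0.02 0.12] tau [ -0.16 -51.52  -4.54 -12.81   0.28  -0.75   0.11] sd [0.   0.   0.   0.02 0.   0.   0.  ] rot [ -0.23  -0.22 -91.19]
clock: 11.48
tool_pos: [0.5628, -0.0843, 0.1529]
eef_rot: [0.7, 0.714, -0.002, -0.002]
contact_force: [-2.6, 0.3, -0.8]
opening: 0.178
t 11.5833 pos [ 0.56274 -0.08428  0.15286] F [-2.74  0.64 -0.95] sd [0.15 0.04 0.45] tau [ -0.16 -51.54  -4.55 -12.82   0.28  -0.76   0.11] sd [0.   0.   0.   0.01 0.   0.   0.  ] rot [ -0.24  -0.23 -91.18]
```

```bash
python3 -m creep '[0,0.6,0,0,0,0,0,0,0,0,0,0]'
python3 -c "from h import *;avg(2)"
python3 -m creep '[0,0.5,0,0,0,0,0,0,0,0,0,0]'
python3 -c "from h import *;avg(2)"
```

```text
clock: 11.75
tool_pos: [0.5633, -0.0843, 0.1529]
eef_rot: [0.7, 0.714, -0.002, -0.002]
contact_force: [-3.2, 0.5, -1.8]
opening: 0.183
t 11.85 pos [ 0.56325 -0.08426  0.15285] F [-2.68  0.26 -0.82] sd [1.15 0.71 0.49] tau [ -0.16 -51.56  -4.55 -12.84   0.28  -0.76   0.12] sd [0.   0.   0.   0.01 0.   0.   0.  ] rot [ -0.25  -0.24 -91.19]
clock: 12.02
tool_pos: [0.5637, -0.0843, 0.1529]
eef_rot: [0.7, 0.714, -0.002, -0.002]
contact_force: [-3.1, 0.2, -0.8]
opening: 0.179
t 12.1167 pos [ 0.56367 -0.08429  0.15286] F [-3.23  0.45 -0.75] sd [0.05 0.01 0.06] tau [ -0.16 -51.58  -4.56 -12.85   0.28  -0.77   0.12] sd [0.   0.   0.   0.01 0.   0.   0.  ] rot [ -0.25  -0.24 -91.19]
```

```bash
python3 -m creep '[0,0.5,0,0,0,0,0,0,0,0,0,0]'
python3 -c "from h import *;avg(2)"
python3 -m creep '[0,0.5,0,0,0,0,0,0,0,0,0,0]'
python3 -c "from h import *;avg(2);s=snapshot('wrist');save(s,'w5')"
```

```text
clock: 12.28
tool_pos: [0.5642, -0.0843, 0.1529]
eef_rot: [0.7, 0.714, -0.002, -0.002]
contact_force: [-3.2, 0.4, -1.0]
opening: 0.18
t 12.3833 pos [ 0.5641  -0.08424  0.15286] F [-2.54  0.54 -0.55] sd [0.12 0.53 0.5 ] tau [ -0.16 -51.6   -4.56 -12.87   0.28  -0.77   0.12] sd [0.   0.   0.   0.01 0.   0.   0.  ] rot [ -0.26  -0.25 -91.19]
clock: 12.55
tool_pos: [0.5643, -0.0843, 0.1528]
eef_rot: [0.7, 0.714, -0.002, -0.002]
contact_force: [-2.9, -0.8, -0.5]
opening: 0.18
t 12.65 pos [ 0.5643  -0.08431  0.15282] F [-3.16  0.54 -0.25] sd [0.21 0.07 0.35] tau [ -0.18 -51.52  -4.57 -13.09   0.32  -0.91   0.12] sd [0.   0.   0.   0.01 0.   0.01 0.  ] rot [ -0.28  -0.28 -91.18]
```

View pics/w5.png

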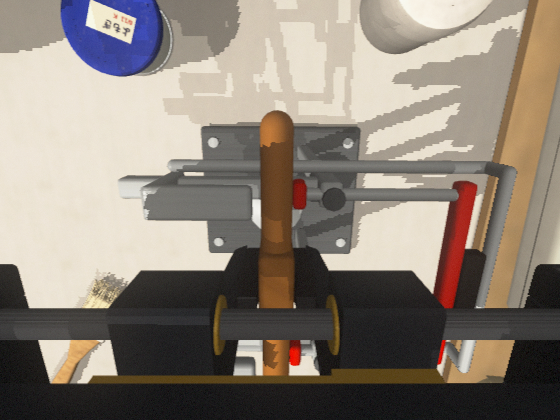

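```bash
python3 -m creep '[0,0.2,-2,0,0,0,0,0.1,-3,0,0,0,0,0.1,-3,0,0,0,0,0,0,0,0,0]'
python3 -c "from h import *;avg(2)"
```

```text
clock: 13.03
tool_pos: [0.5643, -0.0845, 0.1608]
eef_rot: [0.7, 0.714, -0.003, -0.003]
contact_force: [-2.4, -0.1, -0.1]
opening: 0.174
t 13.1333 pos [ 0.56431 -0.08449  0.16063] F [-3.22 -0.29  1.33] sd [0.37 0.2  0.06] tau [ -0.25 -50.54  -4.61 -12.91   0.18  -0.83   0.06] sd [0.02 0.19 0.   0.07 0.01 0.01 0.  ] rot [ -0.34  -0.35 -91.19]
```

```bash
python3 - <<'E'
from h import *
avg(2)
s=snapshot('scene');a=s['color'][110:230,210:350,::-1];cv2.imwrite('pics/s6.png',cv2.resize(a,None,fx=5,fy=5,interpolation=cv2.INTER_CUBIC))
s=snapshot('wrist');save(s,'w6')
E
```

```text
t 13.2333 pos [ 0.56432 -0.0845   0.16059] F [-2.58 -0.18  1.44] sd [0.65 0.01 0.4 ] tau [ -0.32 -49.93  -4.59 -12.68   0.16  -0.85   0.06] sd [0.01 0.13 0.01 0.05 0.   0.   0.  ] rot [ -0.34  -0.35 -91.19]
```

View pics/s6.png

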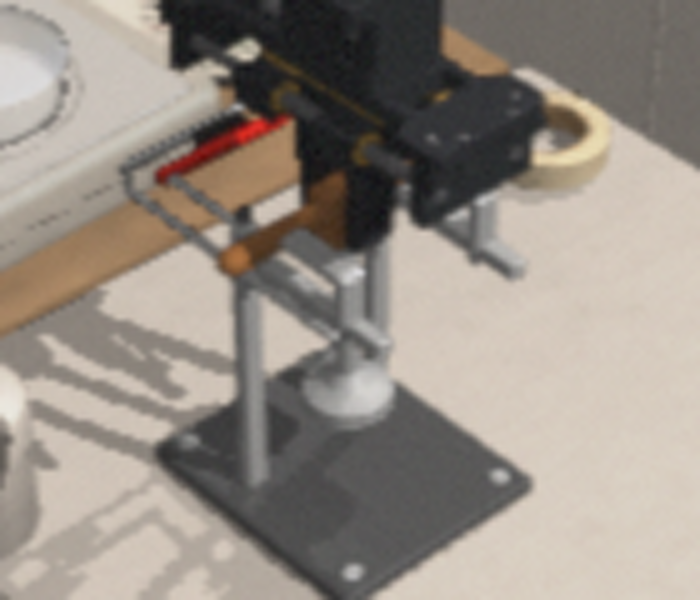

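View pics/w6.png

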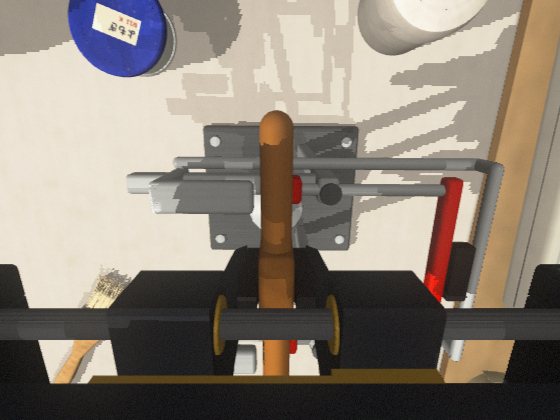

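```bash
python3 -m creep '[0,0,-3,0,0,0,0,0,-4,0,0,0,0,0,-4,0,0,0,0,0,-4,0,0,0,0,0,-4,0,0,0]'
python3 -m creep '[0,0,-6,0,0,0,0,0,-8,0,0,0,0,0,-8,0,0,0,0,0,-4,0,0,0,0,0,0,0,0,0]'
python3 -c "from h import *;avg(2);s=snapshot('wrist');save(s,'w7')
s=snapshot('scene');a=s['color'][90:230,190:350,::-1];cv2.imwrite('pics/s7.png',cv2.resize(a,None,fx=4,fy=4,interpolation=cv2.INTER_CUBIC))"
```

```text
clock: 13.75
tool_pos: [0.5675, -0.084, 0.1809]
eef_rot: [0.699, 0.715, -0.0, -0.001]
contact_force: [-0.0, -0.4, -1.5]
opening: 0.177
clock: 14.17
tool_pos: [0.5694, -0.0838, 0.2116]
eef_rot: [0.699, 0.715, 0.002, 0.001]
contact_force: [0.8, -0.0, -2.0]
opening: 0.177
t 14.2667 pos [ 0.56898 -0.08383  0.21066] F [ 0.09  0.09 -1.51] sd [0.44 0.07 0.15] tau [ 9.000e-02 -5.037e+01 -4.760e+00 -1.359e+01 -7.000e-02  4.000e-02
  2.000e-02] sd [0.05 0.41 0.07 0.16 0.   0.03 0.  ] rot [ 1.000e-02  1.600e-01 -9.126e+01]
```

View pics/w7.png

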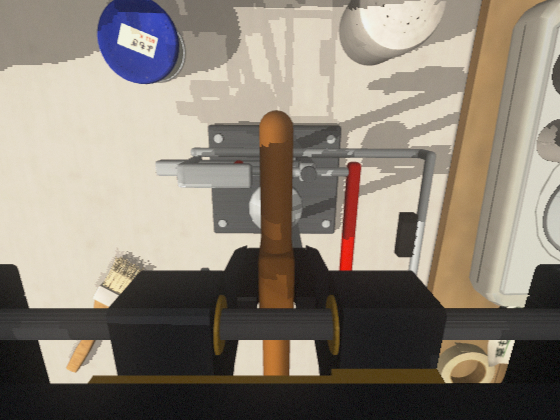

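View pics/s7.png

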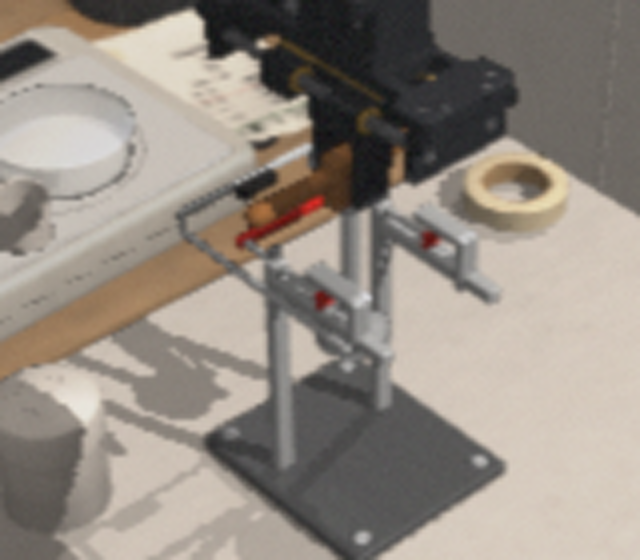

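```bash
python3 -m creep '[0,-1,-20,0,0,0,0,-1,-20,0,0,0,0,0,-20,0,0,0,0,0,-20,0,0,0,0,0,-16,0,0,0]'
python3 - <<'E'
from h import *
print(get_state()['tool_pos'])
plan([.43,.10,.305],np.pi/2,10)
T=np.load('top.npy',allow_pickle=True).item();S=np.load('scene.npy',allow_pickle=True).item()
a=T['color'][220:262,210:252,::-1];cv2.imwrite('pics/mt.png',cv2.resize(a,None,fx=14,fy=14,interpolation=cv2.INTER_CUBIC))
a=S['color'][256:304,214:262,::-1];cv2.imwrite('pics/ms.png',cv2.resize(a,None,fx=12,fy=12,interpolation=cv2.INTER_CUBIC))
E
```

```text
clock: 14.78
tool_pos: [0.5617, -0.0843, 0.3025]
eef_rot: [0.699, 0.715, -0.005, -0.007]
contact_force: [0.2, -0.6, -1.6]
opening: 0.177
[ 0.56168638 -0.08434014  0.30250377]
[18.7, -12.7, 0.0, -0.1, -0.0, 0.1]
[18.7, -12.8, -0.0, -0.1, -0.0, 0.1]
[18.7, -12.8, -0.0, -0.1, -0.0, 0.1]
[18.6, -12.9, -0.1, -0.1, -0.0, 0.1]
[18.6, -12.9, -0.1, -0.1, -0.0, 0.1]
[18.6, -13.0, -0.1, -0.1, -0.0, 0.1]
[18.6, -13.0, -0.1, -0.1, -0.0, 0.1]
[18.5, -13.0, -0.2, -0.1, -0.0, 0.1]
[18.5, -13.1, -0.2, -0.1, -0.0, 0.1]
[18.5, -13.1, -0.2, -0.1, -0.0, 0.1]
```

View pics/mt.png

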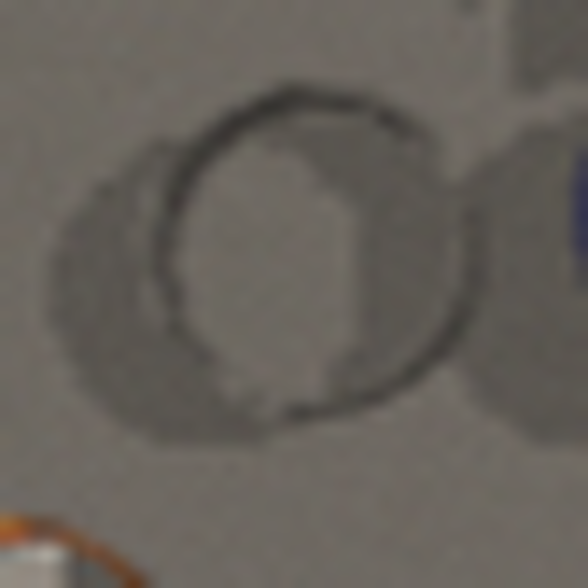

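View pics/ms.png

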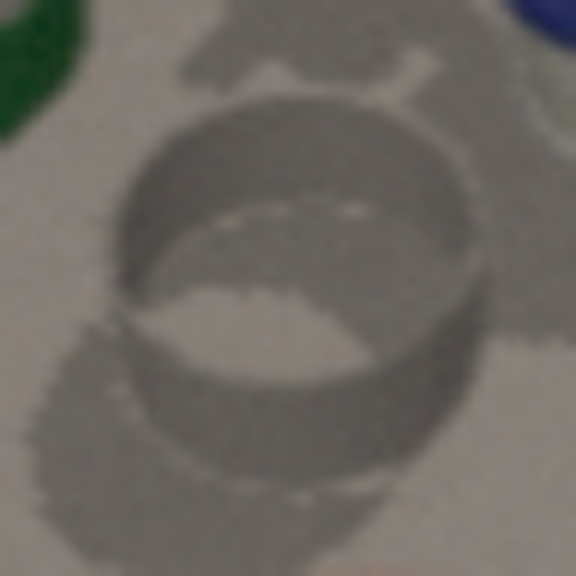

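```bash
python3 -m creep '[18.7,-12.7,0,-0.1,0,0.1,18.7,-12.8,0,-0.1,0,0.1,18.7,-12.8,0,-0.1,0,0.1,18.6,-12.9,0,-0.1,0,0.1,18.6,-12.9,0,-0.1,0,0.1]'
python3 - <<'E'
from h import *
from scipy.optimize import least_squares
T=np.load('top.npy',allow_pickle=True).item();S=np.load('scene.npy',allow_pickle=True).item()
th=np.linspace(0,2*np.pi,181)
def ext(cam,x,y):
    P=[]
    for z in (0,.032):
        P+= [proj(cam,(x+.0345*np.cos(a),y+.0345*np.sin(a),z)) for a in th]
    P=np.array(P);return np.r_[P.min(0),P.max(0)]
oS=np.array([116/12+214-.46,87/12+256-.46,488/12+214-.46,494/12+256-.46])
oT=np.array([152/14+210-.46,82/14+220-.46,488/14+210-.46,420/14+220-.46])
for cam,o in ((S,oS),(T,oT)):
    r=least_squares(lambda p:ext(cam,*p)-o,[.43,.149]);print(r.x,r.fun.round(2))
r=least_squares(lambda p:np.r_[ext(S,*p)-oS,ext(T,*p)-oT],[.43,.149]);print(r.x)
E
```

```text
clock: 15.2
tool_pos: [0.4979, 0.0051, 0.3047]
eef_rot: [0.706, 0.708, -0.0, -0.0]
contact_force: [0.6, 0.2, -2.2]
opening: 0.176
[0.43059088 0.1490554 ] [-0.68 -0.17  0.69  0.12]
[0.43134439 0.14887688] [-0.26 -0.07  0.27  0.07]
[0.4309222  0.14894534]
```

```bash
python3 -m creep '[15,-13,0,0,0,0,15,-13,0,0,0,0,12,-13,0,0,0,0,8,-10,0,0,0,0,0,0,0,0,0,0]'
python3 - <<'E'
from h import *
print(get_state()['tool_pos'])
s=snapshot('wrist');save(s,'w8');np.save('w8.npy',s,allow_pickle=True)
print(proj(s,(.431,.149,.032)))
plan([.431,.149,.25],np.pi/2,6)
E
```

```text
clock: 15.62
tool_pos: [0.4414, 0.0615, 0.3035]
eef_rot: [0.703, 0.711, -0.002, -0.003]
contact_force: [0.3, 0.3, -2.4]
opening: 0.177
[0.44143554 0.06152322 0.30353593]
[270.30020186 106.43367622]
[14.7, -1.7, 8.9, -0.0, -0.0, 0.1]
[14.7, -1.8, 8.9, -0.0, -0.0, 0.1]
[14.7, -1.8, 8.9, -0.0, -0.0, 0.1]
[14.7, -1.8, 8.9, -0.0, -0.0, 0.1]
[14.7, -1.9, 8.9, -0.0, -0.0, 0.1]
[14.7, -1.9, 8.9, -0.0, -0.0, 0.1]
```

View pics/w8.png

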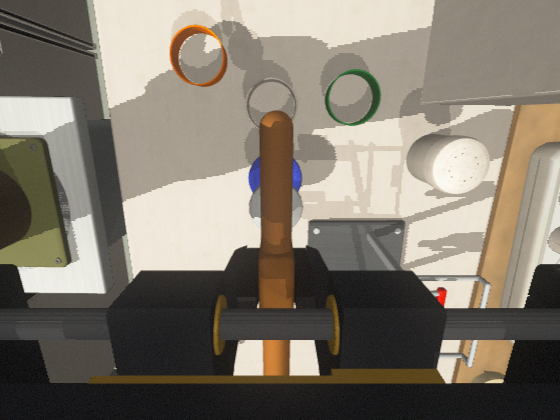

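```bash
python3 -m creep '[14.7,-1.7,8.9,0,0,0.1,14.7,-1.8,8.9,0,0,0.1,14.7,-1.8,14,0,0,0.1,14.7,-1.8,20,0,0,0.1,14.7,-1.9,20,0,0,0.1]'
python3 -m creep '[4,-1,25,0,0,0,2,0,15,0,0,0,0,0,5,0,0,0,0,0,0,0,0,0,0,0,0,0,0,0]'
python3 - <<'E'
from h import *
st=get_state();print(st['tool_pos'])
s=snapshot('wrist');save(s,'w9');np.save('w9.npy',s,allow_pickle=True)
p=st['tool_pos'];R=Ro.from_quat(st['eef_rot']).as_matrix()
print('mould',proj(s,(.431,.149,.032)),'foot bottom',proj(s,p+R@[0,0,.106]))
plan([.431,.149,.15],np.pi/2,1)
s=snapshot('scene');save(s,'s9')
E
```

```text
clock: 16.08
tool_pos: [0.4418, 0.1294, 0.2316]
eef_rot: [0.712, 0.702, 0.002, 0.003]
contact_force: [0.3, -0.7, -1.9]
opening: 0.176
clock: 16.5
tool_pos: [0.4447, 0.1362, 0.1806]
eef_rot: [0.713, 0.702, 0.001, 0.002]
contact_force: [-0.0, 0.3, -2.3]
opening: 0.179
[0.44474377 0.13619175 0.18060244]
mould [261.62458524 182.10934499] foot bottom [276.33411787 206.91608176]
[12.8, -14.3, 30.8, 0.3, 0.1, -0.9]
```

View pics/w9.png

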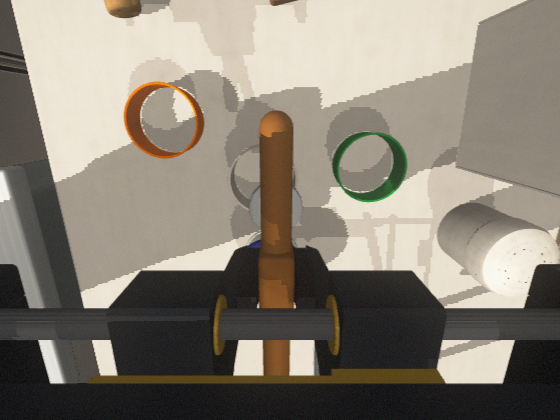

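View pics/s9.png

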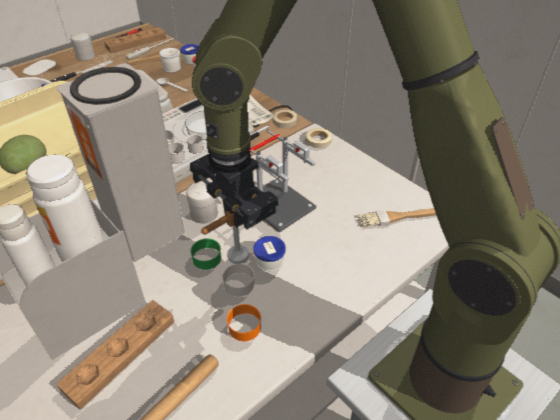

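```bash
python3 -m creep '[6.4,-7.2,6,0.1,0,-0.4,6.4,-7.2,6,0.1,0.1,-0.4,0,0,3,0,0,0,0,0,0,0,0,0]'
python3 - <<'E'
from h import *
plan([.431,.149,.155],np.pi/2,1)
E
```

```text
clock: 16.93
tool_pos: [0.4322, 0.1498, 0.1679]
eef_rot: [0.709, 0.705, 0.004, 0.002]
contact_force: [-0.4, 0.2, -2.5]
opening: 0.177
[-0.9, -1.3, 12.9, 0.5, -0.2, -0.3]
```

```bash
python3 -m creep '[-0.9,-1.2,7,0.5,-0.2,-0.3,0,0,5,0,0,0,0,0,0,0,0,0,0,0,0,0,0,0]'
python3 - <<'E'
from h import *
st=get_state();print(st['tool_pos'])
s=snapshot('wrist');save(s,'w10')
a=s['color'][120:270,200:350,::-1];cv2.imwrite('pics/w10z.png',cv2.resize(a,None,fx=4,fy=4,interpolation=cv2.INTER_CUBIC))
p=st['tool_pos'];R=Ro.from_quat(st['eef_rot']).as_matrix()
print('mould',proj(s,(.431,.149,.032)),'foot bottom',proj(s,p+R@[0,0,.106]))
s=snapshot('scene');a=s['color'][190:310,190:310,::-1];cv2.imwrite('pics/s10.png',cv2.resize(a,None,fx=5,fy=5,interpolation=cv2.INTER_CUBIC))
plan([.431,.149,.150],np.pi/2,1)
E
```

```text
clock: 17.27
tool_pos: [0.4319, 0.1487, 0.1555]
eef_rot: [0.707, 0.707, 0.0, 0.0]
contact_force: [0.1, 0.5, -2.9]
opening: 0.179
[0.4318842  0.14867049 0.1554621 ]
mould [275.22417442 201.06490199] foot bottom [276.34146707 206.92921128]
[0.3, -0.9, 5.6, 0.1, -0.0, 0.0]
```

View pics/w10z.png

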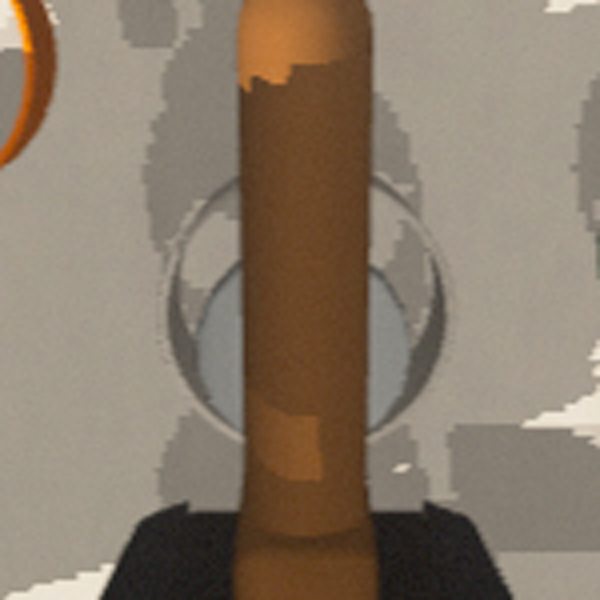

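View pics/s10.png

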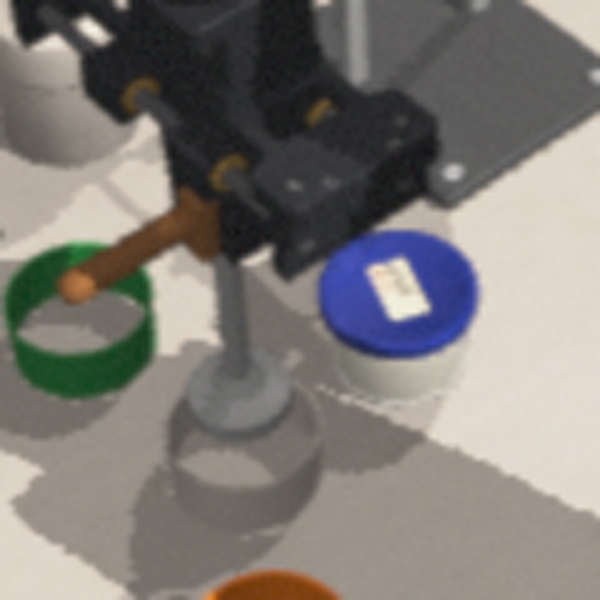

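```bash
python3 - <<'E'
from h import *
st=get_state()
s=snapshot('wrist')
p=st['tool_pos'];R=Ro.from_quat(st['eef_rot']).as_matrix();print(p)
for dy in (0,.003):
  P=np.array([proj(s,(.431+.0345*np.cos(a),.149+dy+.0345*np.sin(a),.032)) for a in np.linspace(0,6.28,90)]);print('rim',((np.r_[P.min(0),P.max(0)]-[200,120]*2)*4).round())
for z in (.106,.096):
  P=np.array([proj(s,p+R@[.023*np.cos(a),.023*np.sin(a),z]) for a in np.linspace(0,6.28,90)]);print('foot',((np.r_[P.min(0),P.max(0)]-[200,120]*2)*4).round())
E
```

```text
[0.43188002 0.14871167 0.15563081]
rim [152. 176. 449. 462.]
rim [152. 163. 450. 451.]
foot [200. 244. 411. 446.]
foot [196. 255. 415. 463.]
```

```bash
python3 -m creep '[1.8,-0.4,4,0,0,0,0,0,5,0,0,0,0,0,5,0,0,0,0,0,4,0,0,0,0,0,0,0,0,0]'
python3 - <<'E'
from h import *
avg(2)
s=snapshot('scene');a=s['color'][210:310,190:310,::-1];cv2.imwrite('pics/s11.png',cv2.resize(a,None,fx=5,fy=5,interpolation=cv2.INTER_CUBIC))
s=snapshot('wrist');a=s['color'][120:270,200:350,::-1];cv2.imwrite('pics/w11z.png',cv2.resize(a,None,fx=4,fy=4,interpolation=cv2.INTER_CUBIC))
plan([.4315,.1503,.128],np.pi/2,1)
E
```

```text
clock: 17.83
tool_pos: [0.432, 0.1509, 0.1363]
eef_rot: [0.707, 0.707, 0.001, 0.001]
contact_force: [0.9, -0.3, -1.7]
opening: 0.178
t 17.9333 pos [0.43224 0.15106 0.13685] F [-0.31 -0.54 -1.77] sd [0.47 0.05 0.12] tau [-7.00e-02 -4.34e+01 -2.24e+00 -6.73e+00  1.00e-02 -1.10e-01 -2.00e-02] sd [0.01 0.15 0.   0.02 0.01 0.02 0.01] rot [  0.09   0.21 -90.  ]
[-0.9, -1.0, 9.2, 0.2, -0.1, -0.0]
```

View pics/s11.png

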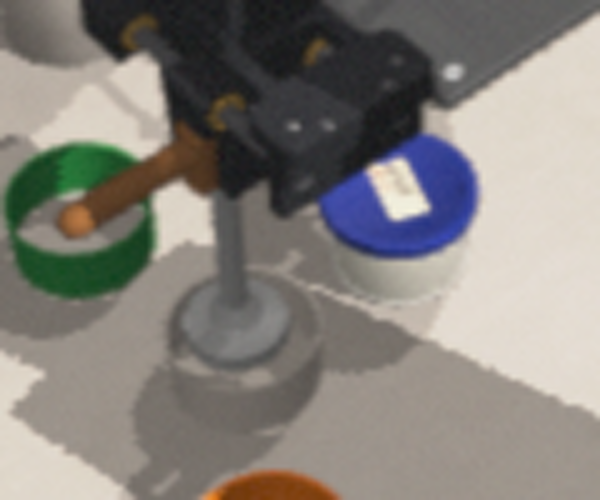

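View pics/w11z.png

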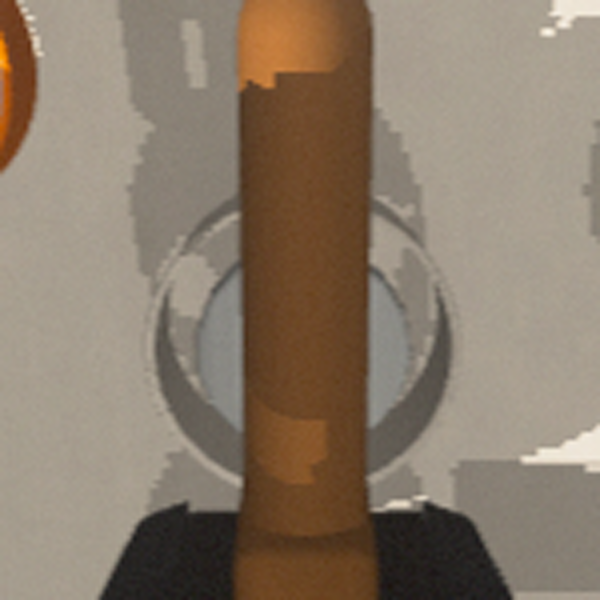

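```bash
python3 -m creep '[0,-0.7,5,0.2,-0.1,0,0,0,6,0,0,0,0,0,6,0,0,0,0,0,4,0,0,0,0,0,0,0,0,0]'
python3 - <<'E'
from h import *
avg(2)
plan([.4315,.151,.110],np.pi/2,1)
E
```

```text
clock: 18.45
tool_pos: [0.4324, 0.1514, 0.1146]
eef_rot: [0.707, 0.707, 0.001, 0.0]
contact_force: [0.3, -0.0, -1.5]
opening: 0.18
t 18.55 pos [0.43256 0.15146 0.11514] F [-0.1  -0.03 -2.24] sd [0.25 0.48 0.43] tau [-8.000e-02 -4.433e+01 -1.780e+00 -5.590e+00  1.000e-02 -1.200e-01
 -2.000e-02] sd [0.01 0.19 0.01 0.02 0.01 0.02 0.01] rot [ 6.000e-02  1.500e-01 -8.997e+01]
[-0.5, -1.1, 5.1, 0.1, -0.1, -0.0]
```

```bash
python3 -m creep '[-0.4,-1,3,0.1,-0.1,0,0,0,2,0,0,0,0,0,1,0,0,0,0,0,0,0,0,0]'
python3 -c "from h import *;avg(2)"
python3 -m creep '[0,0,1.2,0,0,0,0,0,0,0,0,0]'
python3 -c "from h import *;avg(2)"
```

```text
clock: 18.88
tool_pos: [0.4317, 0.1512, 0.1089]
eef_rot: [0.707, 0.707, 0.0, 0.001]
contact_force: [0.5, -0.3, -1.2]
opening: 0.176
t 18.9833 pos [0.43182 0.15127 0.10903] F [-0.13  0.33 -1.7 ] sd [0.01 0.13 0.16] tau [-4.00e-02 -4.46e+01 -1.65e+00 -5.23e+00 -0.00e+00 -7.00e-02 -1.00e-02] sd [0.   0.03 0.   0.   0.   0.   0.  ] rot [ 8.000e-02  5.000e-02 -8.997e+01]
clock: 19.15
tool_pos: [0.432, 0.1513, 0.1079]
eef_rot: [0.707, 0.707, 0.001, 0.001]
contact_force: [0.1, -1.0, -1.2]
opening: 0.178
t 19.25 pos [0.43202 0.15136 0.10804] F [-0.07 -0.44 -1.32] sd [0.17 0.19 0.31] tau [-2.000e-02 -4.464e+01 -1.630e+00 -5.180e+00 -1.000e-02 -7.000e-02
 -0.000e+00] sd [0.01 0.05 0.   0.01 0.   0.   0.  ] rot [  0.09   0.09 -89.97]
```

```bash
python3 -m creep '[0,0,1.2,0,0,0,0,0,0,0,0,0]'
python3 -c "from h import *;avg(2)"
python3 -m creep '[0,0,1,0,0,0,0,0,0,0,0,0]'
python3 -c "from h import *;avg(2)"
python3 - <<'E'
from h import *
s=snapshot('scene');a=s['color'][210:310,190:310,::-1];cv2.imwrite('pics/s12.png',cv2.resize(a,None,fx=5,fy=5,interpolation=cv2.INTER_CUBIC))
E
```

```text
clock: 19.42
tool_pos: [0.4321, 0.1514, 0.1069]
eef_rot: [0.707, 0.707, 0.001, 0.001]
contact_force: [0.2, 0.7, -1.1]
opening: 0.174
t 19.5167 pos [0.43216 0.15136 0.10694] F [-0.05  0.2  -1.76] sd [0.46 0.26 0.53] tau [-1.000e-02 -4.471e+01 -1.600e+00 -5.130e+00 -1.000e-02 -7.000e-02
 -0.000e+00] sd [0.01 0.04 0.   0.01 0.   0.   0.  ] rot [  0.1    0.11 -89.96]
clock: 19.68
tool_pos: [0.4324, 0.1516, 0.1065]
eef_rot: [0.707, 0.707, 0.001, 0.001]
contact_force: [-0.5, -0.3, -2.3]
opening: 0.179
t 19.7833 pos [0.43241 0.15159 0.10637] F [-0.16  0.66 -0.69] sd [0.48 0.33 1.36] tau [ 3.000e-02 -4.425e+01 -1.490e+00 -5.030e+00  0.000e+00 -5.000e-02
 -0.000e+00] sd [0.03 0.54 0.09 0.05 0.01 0.   0.  ] rot [  0.12   0.17 -89.96]
```

View pics/s12.png

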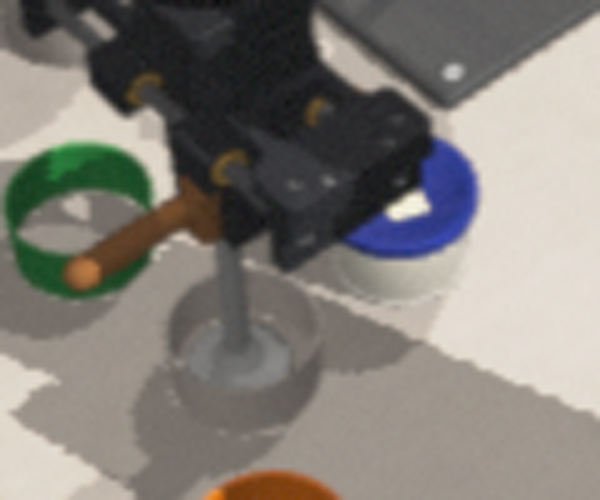

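```bash
python3 -m creep '[0,0,0.3,0,0,0,0,0,0,0,0,0]'
python3 -c "from h import *;avg(3)"
```

```text
clock: 20.0
tool_pos: [0.4324, 0.1517, 0.1064]
eef_rot: [0.707, 0.707, 0.001, 0.001]
contact_force: [-0.5, 0.3, -1.4]
opening: 0.173
t 20.15 pos [0.4325  0.15174 0.10637] F [-0.12 -0.31  1.04] sd [0.56 0.55 0.07] tau [ 1.000e-01 -4.349e+01 -1.380e+00 -5.040e+00  3.000e-02 -1.100e-01
 -0.000e+00] sd [0.02 0.09 0.01 0.05 0.01 0.04 0.  ] rot [  0.13   0.2  -89.97]
```

```bash
python3 -m creep '[0,0,0,0,0,0,0,0,0,0,0,0,0,0,0,0,0,0]' 20 5
python3 -m creep '[0,0,0,0,0,0,0,0,0,0,0,0,0,0,0,0,0,0,0,0,0,0,0,0]' 60
python3 - <<'E'
from h import *
avg(2)
s=snapshot('wrist');save(s,'w13')
s=snapshot('scene');a=s['color'][210:310,190:310,::-1];cv2.imwrite('pics/s13.png',cv2.resize(a,None,fx=5,fy=5,interpolation=cv2.INTER_CUBIC))
E
```

```text
clock: 20.4
tool_pos: [0.4327, 0.1518, 0.1062]
eef_rot: [0.707, 0.707, 0.002, 0.001]
contact_force: [-0.1, -0.2, -0.3]
opening: 0.225
clock: 20.73
tool_pos: [0.4328, 0.1517, 0.1061]
eef_rot: [0.707, 0.707, 0.002, 0.001]
contact_force: [-1.0, -0.2, -0.3]
opening: 0.508
t 20.8333 pos [0.43285 0.15174 0.1061 ] F [ 0.02 -0.4   0.59] sd [0.05 0.48 0.19] tau [-0.00e+00 -4.40e+01 -1.52e+00 -4.95e+00 -1.00e-02 -7.00e-02 -0.00e+00] sd [0.   0.01 0.   0.   0.   0.   0.  ] rot [  0.13   0.21 -89.95]
```

View pics/w13.png

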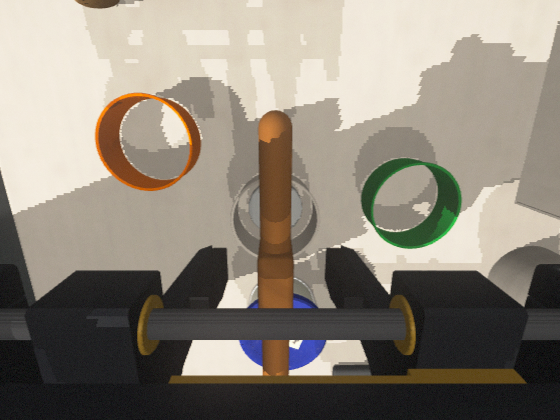

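View pics/s13.png

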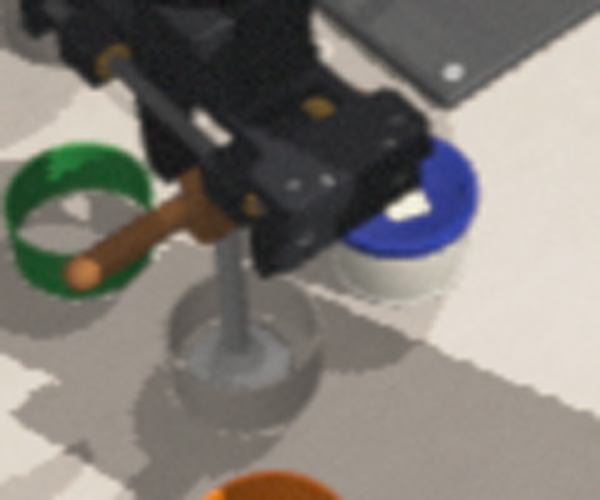

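Released and standing. Raise straight up.

```bash
python3 -m creep '[0,0,-8,0,0,0,0,0,-15,0,0,0,0,0,-20,0,0,0,0,0,-25,0,0,0,0,0,-25,0,0,0]'
python3 -m creep '[0,0,-25,0,0,0,0,0,-20,0,0,0,0,0,-10,0,0,0,0,0,0,0,0,0,0,0,0,0,0,0]'
python3 - <<'E'
from h import *
s=snapshot('wrist');save(s,'w14')
s=snapshot('scene');a=s['color'][90:310,180:400,::-1];cv2.imwrite('pics/s14.png',cv2.resize(a,None,fx=2.7,fy=2.7,interpolation=cv2.INTER_CUBIC))
E
```

```text
clock: 21.35
tool_pos: [0.429, 0.1505, 0.2002]
eef_rot: [0.707, 0.708, -0.004, -0.001]
contact_force: [0.5, -0.3, -0.1]
opening: 0.68
clock: 21.77
tool_pos: [0.43, 0.1513, 0.2653]
eef_rot: [0.707, 0.708, 0.0, 0.001]
contact_force: [0.5, -0.6, -0.9]
opening: 0.682
```

View pics/w14.png

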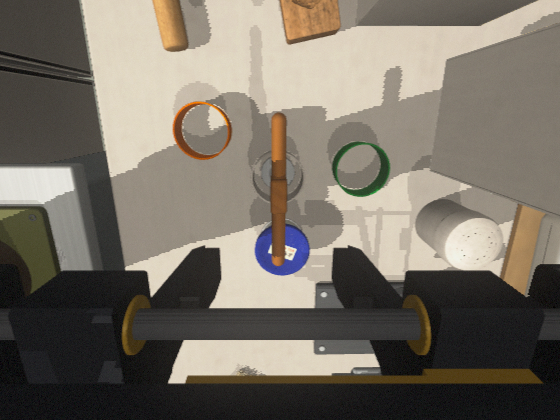

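View pics/s14.png

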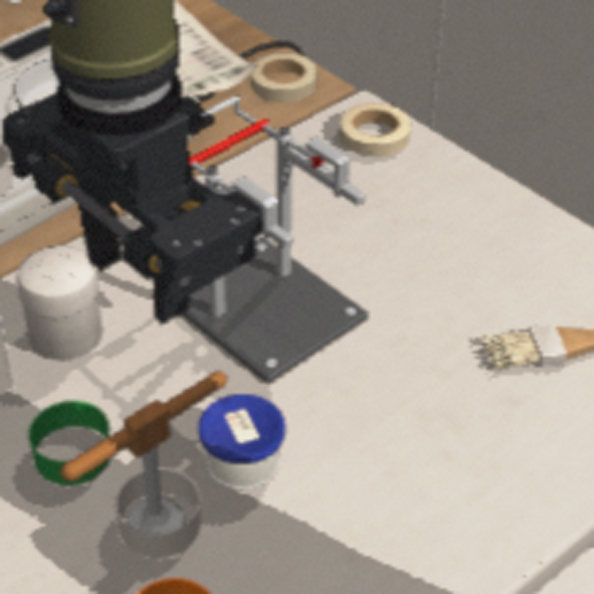

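```bash
python3 -c "from h import *;print(finish_job())"
```

```text
the job is handed in; nothing more can be done
None
```

The press is off the hook and standing upright, foot down, inside the steel ring mould. I handed the job in at about 22 s; no verdict is reported.

- **Opening the keeper:** I gripped the block at 40 N, raised the bar about 1.5 mm and pushed it back about 30 mm. It met the buffer with the tool at x ≈ 0.5643 m. There the tool moved less than asked and the joint torques jumped, and I stopped at about 3 N.
- **Lifting clear:** I lifted the bar straight up with the keeper held there, to well above the noses. As the bar rose over the pads, the vertical force went about 1.4 N upward for a moment, because the pads slid under its round underside. It did no harm, and the keeper sprang shut behind it.
- **Placing:** I lowered the press until the table took its weight, then opened the fingers.

**Last checks:** The last pictures show the press upright in the steel mould and the keeper shut. The tub, shaker and brush look unmoved, and the gripper is about 80 mm above the press.

**Disagreement between cameras:** The wrist camera put the mould 1 to 3 mm off from the scene and top cameras, so I placed between them. I judged the final centring by eye in the pictures and did not measure it.

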